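# Drag a dropped washer out from under a low drying shelf

### The job

A washer has rolled under the low slatted shelf on the bench. Pick up the flat probe, reach in under the shelf with it, set its rubber foot on the washer and, pressing only lightly, draw the washer out through the open front until it lies flat and clear of the shelf. Then lay the probe down flat on the bare bench, off the shelf's sheet, leaving the shelf unmarked and the other things where they are.

Things in the scene. Friction and masses are not known exactly. Their poses are not given: they have to be found in the camera images.
- shelf: Low metal shelf fixed on the bench. Origin: centre line of its ground sheet's underside; z up, -x out of the open front (to the robot's right). The sheet, 4 mm thick, x -175 to 115, y -100 to 100 mm, lies on packers 3 to 9 mm above the bench (it varies). Over x -49 to 115: side cheeks (inner faces y = +-96), closed back (x 111) and five slats on top. Over 10 N from the probe marks it.
- shelf_mouth (a point): Middle of the shelf's open front edge, on the sheet's upper face: x -49, y 0, z 4 mm in the shelf's frame. The opening is 30 mm high and 192 mm wide, the slats' tops 34 mm above the sheet; the sheet runs on 126 mm in front of it. Nothing stands on the shelf.
- washer: Flat dark steel washer, 40 mm across, hole 13 mm, 5 mm thick, 40 g, flat on the sheet under the slats, its centre 59 to 119 mm in from the front edge. Origin: centre of its underside. Slides easily on the sheet (friction about 0.3). Its measured height is not exact enough to set the pressure: feel for it. Over 10 N on it scores the sheet; 2 to 6 N draws it along.
- probe: Flat rigid probe lying on the bench along its x. Origin: underside, below the handle's middle. Handle: upright wooden block 30 x 30 mm, 8 to 60 mm high; grip it high, fingers closing along the probe's x. Steel strip 26 mm wide, x -27 to 188, z 4 to 8 mm, on a 40 mm steel pad under the handle and a rubber foot under the far end. 220 g. It tilts a little in the grip under load.
- probe_foot (a point): Centre of the underside of the probe's rubber foot (24 x 24 mm, 4 mm high, grippy, friction about 1), 175 mm along the probe's x from its origin and level with it.
- tin: Bystander: aluminium can 72 mm across, 100 mm high. Origin under its centre.
- disc: Bystander: dark grinding disc 115 mm across, 6 mm thick. Origin under its centre.
- bracket: Bystander: steel angle bracket 60 by 40 mm, 60 mm high. Origin under its foot.

How it is judged:
By the outcome, as a careful person would: the job done as asked, in the order asked, and still so for the second after the job is handed in, with the robot touching nothing.
It also fails if it takes over 61 s, if anything falls off the work surface, if the arm or the gripper's body presses on something with over 40 N, if the wrist force passes 120 N, or if a joint passes its speed limit or range.

### The arm

A 7-joint arm with a two-finger parallel gripper is mounted at the origin on the work surface. World frame = base frame: x ahead of the robot, y to its left, z up, the work surface at z = 0. Lengths are in m, angles in rad, forces in N, time in s.
With the tool pointing down it reaches from about 0.4 to 0.75 m from the base axis. Payload 19.5 kg.
Tool frame: the origin (TCP) lies midway between the tips of the shut fingers; the grasp point (between the pads) lies 19 mm behind it; z points along the fingers, y is the line along which they close (so a half turn about z gives the same grasp; the last joint's range is limited). The gripper opens to 85 mm and grips with 20 to 120 N. Pads are 22 mm wide; open, the fingers measure 114 mm over their backs; the gripper's body (76 mm by 85 mm) begins 54 mm behind the grasp point. The pads swing forward as they close: fully open they stand 13 mm farther back than shut.
Start: joints at [-1.234, 0.707, -0.028, 1.485, 0.022, 0.951, -0.075], TCP at [0.213, 0.534, 0.231] pointing down, gripper open.
Joint ranges: [-2.71, 2.71], [-0.32, 2.16], [-1.57, 1.52], [0, 2.45], [-1.46, 4.6], [0, 2.02], [-2.83, 2.83]. Speed limits (rad/s): [1.89, 1.89, 2.57, 2.57, 3.01, 3.01, 3.01].

### API

Orientations are given as a unit quaternion [x, y, z, w].
In Python, from bench import robot, vision, job gives the robot as it stands. The module is installed in compiled form; this text tells all that it offers.
- The arm moves only by the tool drive_tool, never from a script. Its argument "plan" is a list that holds one entry, the list of rows, each a list of 7 numbers: the shift along the tool's x, y, z in units of 50 mm (1.0 is 50 mm), then the turn, a rotation vector about the tool's x, y, z in units of 10 degrees (1.0 is 10 degrees), then the gripper's target within -1 to 1 (shut at 1, half-way at 0, fully open at -1). In form: [[[dx, dy, dz, rx, ry, rz, fingers], ...]]. A call has 1 to 8 rows; each row shifts and turns the commanded pose from where the row before left it, along the tool's axes as they then stand; what a row does not reach is not made up. A row lasts 1/8 s, in which the tool goes at most 62.5 mm and 10.7 degrees, less where a joint would pass 70% of its speed; a pose out of reach is approached as far as the arm can. A call is refused whole if a number of a shift passes 1 or a number of a turn 1, either way. A call with a gripper value outside its range is refused whole. The fingers move at their own pace and stop on an object; "grip_force" is the grip in N (left out, the last holds). Time passes only in rows, so rows that do not move let the fingers close. It gives the time, the measured TCP pose, the force, the opening and the grip force at its end, in the units of the state.
- robot.get_obs(): the state, without advancing time (a new reading comes with each control period).
- vision.read_camera(name): name is "scene" or "top"; returns (picture, depth): 400x640x3 uint8, red, green, blue; 400x640 float32, m along the optical axis (not along the pixel's ray), 0 where there is no reading.
- vision.camera_model(name): a dict with "mtx" (3x3 intrinsics, pixels), "D" ([k1, k2, p1, p2, k3] as OpenCV has them; the pictures are not rectified), "T" (4x4, takes a point from camera to world coordinates). Camera axes: x right, y down, z forward; pixel columns grow to the right and rows downward; lengths in m; the calibration is good to about 2 mm. A picture is of the moment at which its call begins. camera_model takes no time and is no camera call.
- job.finish_job(): hands the job in; it is judged then, once.
The state is a dict: "t": time; "joint_pos": joint angles; "joint_vel": joint speeds; "effort": joint torques, N m; "eef_pos": TCP position; "ee_rot": TCP orientation; "contact_force": force on the tool from outside, world axes, zero at the start; "moment": the same for the moment, N m; "width": finger opening in m; "grip_force": force on a finger pad.
Only numpy, scipy, OpenCV 4.12 (cv2) and the standard library are available. Lean on these libraries where they do the work, as an engineer would, in place of code of your own. Each camera call takes 0.05 s, during which the arm holds its last target. There are 200 camera calls.

## Working session

There is one attempt and no reset: what is moved stays moved. The work goes in short steps, Python scripts to look and compute and a tool call to move; the robot and the scene stay as the last step left them, time stands still between calls to the robot, and variables do not carry over. Pictures are saved under pics/ and viewed, at most 12 in all, crops included, and the job is handed in when it is done.

Besides the shell and the picture viewer there is one more tool, called after "Emit:" as name(argument=value, ...), one argument or row to a line, values as JSON. drive_tool: Moves the arm, as the interface text tells. Its arguments: {"type":"object","properties":{"plan":{"type":"array","items":{"type":"array","items":{"type":"array","items":{"type":"number"}}}},"grip_force":{"type":"number"}},"required":["plan"]}

```bash
mkdir -p pics
cat > h.py <<'E'
import numpy as np, cv2
from bench import robot, vision, job
from scipy.spatial.transform import Rotation as R
def look(n,save=None):
    p,d=vision.read_camera(n)
    if save: cv2.imwrite('pics/'+save,p[:,:,::-1])
    return p,d
def ray(n,uv):
    m=vision.camera_model(n); uv=np.array(uv,float).reshape(-1,1,2)
    a=cv2.undistortPoints(uv,np.array(m['mtx']),np.array(m['D'])).reshape(-1,2)
    T=np.array(m['T']); d=np.c_[a,np.ones(len(a))]
    return T[:3,3],d@T[:3,:3].T
def onplane(n,uv,z):
    o,d=ray(n,uv); return o+d*((z-o[2])/d[:,2])[:,None]
def cloud(n,d):
    v,u=np.mgrid[0:400,0:640]; o,r=ray(n,np.c_[u.ravel(),v.ravel()])
    return (o+r*d.reshape(-1,1)).reshape(400,640,3)
def st():
    s=robot.get_obs(); print({k:np.round(s[k],4).tolist() for k in('t','eef_pos','ee_rot','contact_force','moment','width','grip_force')}); return s
E
python3 - <<'E'
from h import *
for n in('scene','top'):
    p,d=look(n,n+'1.png'); np.savez(n+'1.npz',p=p,d=d)
    m=vision.camera_model(n);print(n,np.round(m['T'],3).tolist(),np.round(m['mtx'],0).tolist(),m['D'])
st()
E
```

```text
scene [[0.643, 0.586, -0.493, 1.103], [0.766, -0.502, 0.403, -0.452], [-0.012, -0.637, -0.771, 0.781], [0.0, 0.0, 0.0, 1.0]] [[434.0, 0.0, 321.0], [0.0, 434.0, 197.0], [0.0, 0.0, 1.0]] [-0.00409634  0.          0.          0.          0.        ]
top [[-0.013, -0.981, 0.195, 0.434], [-1.0, 0.009, -0.025, -0.07], [0.023, -0.195, -0.981, 0.952], [0.0, 0.0, 0.0, 1.0]] [[415.0, 0.0, 314.0], [0.0, 415.0, 194.0], [0.0, 0.0, 1.0]] [-0.04019866  0.          0.          0.          0.        ]
{'t': 0.1, 'eef_pos': [0.2126, 0.534, 0.2309], 'ee_rot': [0.1883, 0.9821, -0.0005, -0.0001], 'contact_force': [0.5276, -0.3932, -0.2997], 'moment': [-0.0095, 0.0228, -0.0037], 'width': 0.0854, 'grip_force': 0.0}
```

View pics/scene1.png

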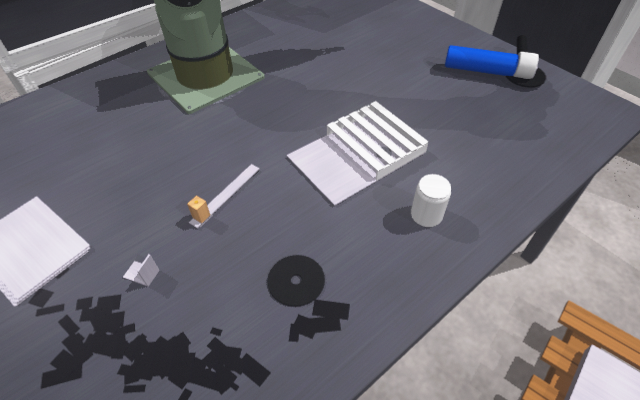

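View pics/top1.png

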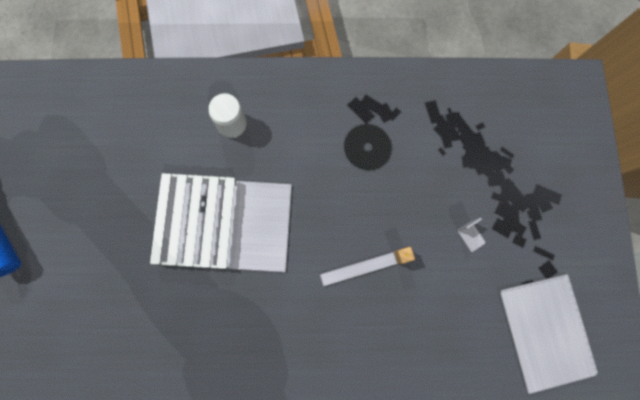

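The scene shows the shelf opening towards -y, with the washer seen as dark spots at about (203,200) in the top view. The probe's handle is at (404,255) and its foot at (325,279). The disc, tin and bracket stand clear of both.

Run:
```python
from h import *
T=np.load('top1.npz');S=np.load('scene1.npz')
C=cloud('top',T['d']);CS=cloud('scene',S['d'])
p=T['p'].astype(int)
pts={'bench':(300,330),'sheet':(262,230),'sheet2':(250,195),'sheet3':(275,260),'strip':(355,268),'handletop':(405,253)}
for k,(u,v) in pts.items(): print(k,np.round(np.median(C[v-2:v+3,u-2:u+3].reshape(-1,3),0),4))
g=p.min(2)
# sheet/shelf mask
m=((g>110)).astype(np.uint8); m[:, :130]=0; m[:160]=0;m[290:]=0; m[:,300:]=0
c=max(cv2.findContours(m,0,2)[0],key=cv2.contourArea); print('shelf approx',cv2.approxPolyDP(c,4,True).reshape(-1,2).tolist())
# strip mask
m=((g>90)).astype(np.uint8); m[:, :312]=0;m[:240]=0;m[295:]=0;m[:,420:]=0
c=max(cv2.findContours(m,0,2)[0],key=cv2.contourArea); print('strip',cv2.minAreaRect(c))
h=((p[:,:,0]-p[:,:,2])>60).astype(np.uint8);h[:230]=0;h[280:]=0;h[:,:380]=0;h[:,430:]=0
c=max(cv2.findContours(h,0,2)[0],key=cv2.contourArea); print('handle',cv2.minAreaRect(c))
a=cv2.resize(T['p'][165:290,140:430],None,fx=2.7,fy=2.7,interpolation=3)
b=cv2.resize(S['p'][95:235,180:440],None,fx=3,fy=3,interpolation=3)[:, :783]
cv2.imwrite('pics/c1.png',a[:,:,::-1])
cv2.imwrite('pics/c2.png',b[:,:,::-1])
```

```text
bench [ 3.176e-01 -5.870e-02  2.000e-04]
sheet [0.538  0.0259 0.0093]
sheet2 [0.6191 0.0543 0.0096]
sheet3 [ 0.4703 -0.0039  0.0094]
strip [ 0.4503 -0.1831  0.0089]
handletop [ 0.4795 -0.2849  0.0618]
shelf approx [[160, 174], [150, 264], [285, 271], [290, 183]]
strip ((365.4999694824219, 267.0), (106.99998474121094, 53.99999237060547), -0.0)
handle ((405.54998779296875, 254.6500244140625), (13.597792625427246, 13.914020538330078), 71.56504821777344)
```

View pics/c1.png

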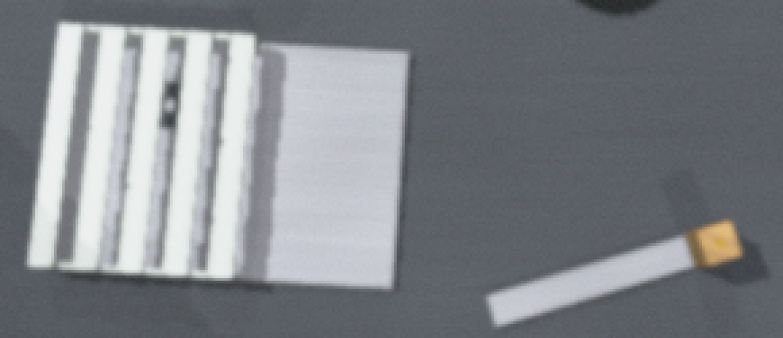

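View pics/c2.png

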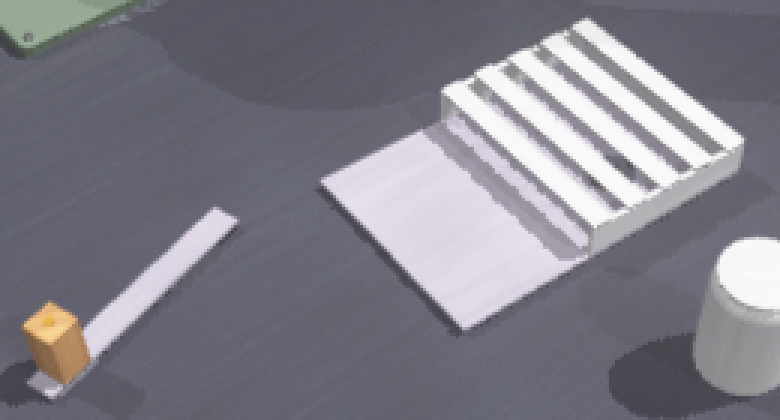

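Run:
```python
from h import *
T=np.load('top1.npz');S=np.load('scene1.npz')
p=T['p'].astype(int);g=p.min(2)
def corners(n,m,z,ang=True):
    c=max(cv2.findContours(m.astype(np.uint8),0,2)[0],key=cv2.contourArea)
    w=onplane(n,c.reshape(-1,2),z)[:,:2].astype(np.float32)
    return w
C=cloud('top',T['d']);CS=cloud('scene',S['d'])
# sheet front part: edge of sheet right
w=onplane('top',[(290,183),(285,271)],.0095);print('front corners',w.round(4).tolist(),np.linalg.norm(w[0]-w[1]))
# rows: subpixel-ish right edge of sheet
e=[]
for v in range(190,266,3):
    r=g[v,270:300].astype(float); th=(r[:6].mean()+r[-4:].mean())/2; k=np.where(r<th)[0][0]; e.append((270+k-1+(r[k-1]-th)/(r[k-1]-r[k]),v))
W=onplane('top',e,.0095)[:,:2]; l=cv2.fitLine(W.astype(np.float32),cv2.DIST_HUBER,0,.01,.01).ravel();print('front edge line',l,'edge dir deg',np.degrees(np.arctan2(l[1],l[0])))
for n,CC,P in(('top',C,p),('scene',CS,S['p'].astype(int))):
    gg=P.min(2)
    box=(CC[...,0]>.38)&(CC[...,0]<.53)&(CC[...,1]>-.36)&(CC[...,1]<-.05)
    o=((P[...,0]-P[...,2])>50)&box
    if n=='scene': cv2.imwrite('pics/x.png',o.astype(np.uint8)*255)
    top=o&(CC[...,2]>.055); q=CC[top]; print(n,'handle top',q.mean(0),cv2.minAreaRect(q[:,:2].astype(np.float32)))
    s=box&(gg>110)&~o&(CC[...,2]<.03)&(CC[...,2]>.004)
    s=cv2.morphologyEx(s.astype(np.uint8),cv2.MORPH_OPEN,np.ones((3,3)))
    nn,lab,stt,_=cv2.connectedComponentsWithStats(s);k=1+np.argmax(stt[1:,4]);
    vu=np.argwhere(lab==k)[:,::-1]; w=onplane(n,vu,.008)[:,:2].astype(np.float32)
    print(n,'strip',cv2.minAreaRect(w),cv2.boxPoints(cv2.minAreaRect(w)).round(4).tolist(), cv2.fitLine(w,2,0,.01,.01).ravel())
# slat tops: heights and extents
sl=(C[...,2]>.037)&(C[...,2]<.055)&(g>150)&(C[...,1]>.04)&(C[...,1]<.3); print('slat',cv2.minAreaRect(C[sl][:,:2].astype(np.float32)),np.median(C[sl][:,2]))
# washer dark pixels
for n,P,bx in(('top',p,(190,185,215,225)),('scene',S['p'].astype(int),(370,140,400,162))):
    gg=P.max(2)[bx[1]:bx[3],bx[0]:bx[2]]; vu=np.argwhere(gg<75)[:,::-1]+[bx[0],bx[1]]
    w=onplane(n,vu,.0145); print(n,len(vu),'min',w.min(0).round(4),'max',w.max(0).round(4),'mean',w.mean(0).round(4))
    if n=='top': print(gg[8:32,6:22])
    else: print(gg)
```

```text
front corners [[0.6468, -0.0379, 0.0095], [0.4457, -0.0263, 0.0095]] 0.20144617600315712
front edge line [ 0.9975867  -0.06943156  0.5287731  -0.0314551 ] edge dir deg -3.9813385
top handle top [ 0.47177019 -0.26488396  0.15301925] ((0.45004838705062866, -0.18814289569854736), (0.029319843277335167, 0.23689892888069153), 14.785350799560547)
top strip ((0.44913721084594727, -0.1918041706085205), (0.026496127247810364, 0.17457512021064758), 15.706534385681152) [[0.41280001401901245, -0.11140000075101852], [0.46000000834465027, -0.2793999910354614], [0.4855000078678131, -0.27219998836517334], [0.4383000135421753, -0.10419999808073044]] [ 0.2716958  -0.9623832   0.44882974 -0.19137073]
scene handle top [ 0.47810685 -0.28880759  0.05834536] ((0.4770573377609253, -0.28915899991989136), (0.032227564603090286, 0.029829001054167747), 19.106128692626953)
scene strip ((0.44998037815093994, -0.18961399793624878), (0.027598343789577484, 0.16899649798870087), 15.895429611206055) [[0.41359999775886536, -0.11209999769926071], [0.45989999175071716, -0.27469998598098755], [0.4864000082015991, -0.26710
[... 2088 characters left out ...]
,2])[:,None]
        ~~~^^^^^^
  File "h.py", line 10, in ray
    a=cv2.undistortPoints(uv,np.array(m['mtx']),np.array(m['D'])).reshape(-1,2)
      ~~~~~~~~~~~~~~~~~~~^^^^^^^^^^^^^^^^^^^^^^^^^^^^^^^^^^^^^^^^
cv2.error: OpenCV(4.12.0) /io/opencv/modules/calib3d/src/undistort.dispatch.cpp:347: error: (-215:Assertion failed) CV_IS_MAT(_src) && CV_IS_MAT(_dst) && (_src->rows == 1 || _src->cols == 1) && (_dst->rows == 1 || _dst->cols == 1) && _src->cols + _src->rows - 1 == _dst->rows + _dst->cols - 1 && (CV_MAT_TYPE(_src->type) == CV_32FC2 || CV_MAT_TYPE(_src->type) == CV_64FC2) && (CV_MAT_TYPE(_dst->type) == CV_32FC2 || CV_MAT_TYPE(_dst->type) == CV_64FC2) in function 'cvUndistortPointsInternal'
```

The shelf heading is 86.0°. The sheet's front edge midpoint is at (0.546,-0.033) and its width measures 201 mm against the 200 mm given, so it checks out. The probe origin is at about (0.477,-0.289), heading 105.8°. I'll start moving there.

Emit:
drive_tool(
  plan=[
    [[-0.86,-0.56,0,0,0,0,-1],[-0.86,-0.56,0,0,0,0,-1],[-0.86,-0.56,0,0,0,0,-1],[-0.86,-0.56,0,0,0,0,-1],[-0.86,-0.56,0,0,0,0,-1],[-0.86,-0.56,0,0,0,0,-1],[-0.86,-0.56,0,0,0,0,-1],[-0.86,-0.56,0,0,0,0,-1]],
  ],
)

```text
t: 1.1
eef_pos: [0.4501, 0.1974, 0.2312]
ee_rot: [0.188, 0.982, -0.0, -0.0]
contact_force: [0.8, 0.5, 0.3]
width: 0.0856
grip_force: 0.0
```

Emit:
drive_tool(
  plan=[
    [[-0.45,-0.95,0,0,0,0,-1],[-0.45,-0.95,0,0,0,0,-1],[-0.45,-0.95,0,0,0,0,-1],[-0.45,-0.95,0,0,0,0,-1],[-0.45,-0.95,0,0,0,0,-1],[-0.45,-0.95,0,0,0,0,-1],[-0.45,-0.95,0,0,0,0,-1],[-0.45,-0.95,0,0,0,0,-1]],
  ],
)

```text
t: 2.1
eef_pos: [0.4759, -0.2225, 0.2312]
ee_rot: [0.188, 0.982, 0.0, -0.0]
contact_force: [1.6, 0.7, 0.1]
width: 0.0852
grip_force: 0.0
```

Emit:
drive_tool(
  plan=[
    [[0,0,0,0,0,1,-1],[0,0,0,0,0,1,-1],[0,0,0,0,0,1,-1],[0,0,0,0,0,1,-1],[0,0,0,0,0,1,-1],[0,0,0,0,0,1,-1],[0,0,0,0,0,1,-1],[0,0,0,0,0,1,-1]],
  ],
)

```text
t: 3.1
eef_pos: [0.476, -0.2207, 0.2311]
ee_rot: [0.777, 0.629, -0.0, -0.0]
contact_force: [-0.0, -0.3, 0.8]
width: 0.0852
grip_force: 0.0
```

Emit:
drive_tool(
  plan=[
    [[0,0,0,0,0,1,-1],[0,0,0,0,0,1,-1],[0,0,0,0,0,1,-1],[0,0,0,0,0,1,-1],[0,0,0,0,0,1,-1],[0,0,0,0,0,1,-1],[0,0,0,0,0,0.25,-1],[0,0,0,0,0,0,-1]],
  ],
)

```text
t: 4.1
eef_pos: [0.4761, -0.2206, 0.2312]
ee_rot: [0.99, 0.139, -0.0, -0.0]
contact_force: [-0.1, 0.5, -0.1]
width: 0.0857
grip_force: 0.0
```

```bash
cat >> h.py <<'E'
def togo(target,yaw_y=None):
    s=robot.get_obs(); M=R.from_quat(s['ee_rot']).as_matrix()
    print('shift units',np.round(M.T@(np.array(target)-s['eef_pos'])/.05,2),'tool y heading',round(np.degrees(np.arctan2(M[1,1],M[0,1])),2),'tilt z',M[:,2].round(3))
E
python3 - <<'E'
from h import *
togo((.4773,-.2890,.09))
w=onplane('top',[(202.3,203.3)],.0145);print(w)
p=np.load('scene1.npz')['p']
m=vision.camera_model('scene');Ti=np.linalg.inv(m['T'])
def pr(X): return cv2.projectPoints(np.array(X,float).reshape(-1,1,3),cv2.Rodrigues(Ti[:3,:3])[0],Ti[:3,3],np.array(m['mtx']),np.array(m['D']))[0].reshape(-1,2)
print(pr(w)); a=np.radians(np.arange(0,360,30)); print(pr(w+.02*np.c_[np.cos(a),np.sin(a),0*a]).round(1).tolist())
print(p.max(2)[138:162,366:402])
u=np.array([.0694,.9976]);mo=np.array([.555,.093]);d=w[0,:2]-mo;print('in',d@u,'lat(shelf y)',d@np.array([-u[1],u[0]]))
E
```

```text
shift units [-0.35  1.32  2.82] tool y heading -74.04 tilt z [-0. -0. -1.]
[[0.59990866 0.162256   0.0145    ]]
[[383.39720829 151.22832971]]
[[389.1, 155.5], [391.2, 153.1], [391.1, 150.2], [389.0, 147.6], [385.4, 146.0], [381.3, 145.8], [377.8, 147.0], [375.7, 149.4], [375.6, 152.3], [377.7, 154.9], [381.3, 156.6], [385.5, 156.8]]
[[249 249 248 246 233 178 171 149 149 149 147 178 237 245 249 250 250 249
  249 249 248 243 215 171 168 147 146 145 144 169 231 245 250 250 250 250]
 [250 250 249 248 245 237 216 168 148 149 147 134 156 219 245 249 250 250
  250 249 249 247 234 231 216 166 147 146 145 144 148 212 246 250 250 250]
 [249 250 249 249 249 249 233 221 171 169 148 149 148 158 210 246 249 249
  250 250 249 249 249 247 237 222 164 146 145 145 144 146 185 246 249 250]
 [249 250 249 250 249 249 248 240 227 214 170 147 148 147 146 183 245 249
  249 250 250 249 249 249 248 242 223 165 147 147 147 145 142 179 243 248]
 [249 249 250 250 250 249 249 248 243 227 217 167 147 148 145 140 178 243
  248 249 250 250 250 250 249 249 245 223 168 148 147 145 143 137 171 236]
 [245 249 249 250 25
[... 2169 characters left out ...]
 249 235 210 200 151 132 135 164 193 199 223]
 [250 250 250 250 250 250 249 248 240 226 217 215 167 146 131 125 174 237
  246 249 250 250 250 250 249 249 248 238 224 196 165 199 233 244 222 165]
 [247 250 250 250 251 250 250 249 248 241 231 230 218 170 149 150 146 156
  219 246 250 250 250 250 250 249 249 248 239 224 232 246 243 216 180 179]
 [196 246 250 250 250 250 250 250 249 249 245 233 230 213 168 149 147 148
  159 213 247 250 249 250 250 250 250 249 245 241 244 219 198 180 180 178]
 [148 188 246 250 250 250 250 250 250 249 249 246 234 220 212 171 149 147
  142 143 188 246 250 249 250 250 248 245 218 212 217 180 180 179 178 178]]
in 0.07220644917856009 lat(shelf y) -0.039994509688942664
```

Emit:
drive_tool(
  plan=[
    [[-0.18,0.66,0,0,0,0,-1],[-0.17,0.66,0,0,0,0,-1],[0,0,0.9,0,0,0,-1],[0,0,0.9,0,0,0,-1],[0,0,0.8,0,0,0,-1],[0,0,0.7,0,0,0,-1],[0,0,0.5,0,0,0,-1],[0,0,0.38,0,0,0,-1]],
  ],
)

```text
t: 5.1
eef_pos: [0.477, -0.2889, 0.0212]
ee_rot: [0.99, 0.139, -0.0, -0.0]
contact_force: [0.1, 1.1, -0.1]
width: 0.0857
grip_force: 0.0
```

Emit:
drive_tool(
  plan=[
    [[0,0,0,0,0,0,-1],[0,0,0,0,0,0,0],[0,0,0,0,0,0,0.5],[0,0,0,0,0,0,1],[0,0,0,0,0,0,1],[0,0,0,0,0,0,1],[0,0,0,0,0,0,1],[0,0,0,0,0,0,1]],
  ],
  grip_force=80,
)

```text
t: 6.1
eef_pos: [0.4775, -0.289, 0.023]
ee_rot: [0.99, 0.138, 0.0, 0.0]
contact_force: [-1.5, 2.5, 9.6]
width: 0.0292
grip_force: 79.5
```

Emit:
drive_tool(
  plan=[
    [[0,0,-0.1,0,0,0,1],[0,0,-0.2,0,0,0,1],[0,0,-0.4,0,0,0,1],[0,0,-0.4,0,0,0,1],[0,0,-0.2,0,0,0.5,1],[0,0,0,0,0,0.7,1],[0,0,0,0,0,0.6,1],[0,0,0,0,0,0.2,1]],
  ],
)

```text
t: 7.1
eef_pos: [0.4773, -0.289, 0.0878]
ee_rot: [0.999, -0.037, 0.0, 0.0]
contact_force: [0.2, 0.2, -3.6]
width: 0.0291
grip_force: 79.0
```

Run:
```python
from h import *
togo((.5802,-.1223,.055));st()
for n in('top','scene'):
    P,d=look(n,n+'2.png'); C=cloud(n,d);g=P.min(2)
    s=(C[...,2]>.03)&(C[...,2]<.09)&(g>110)&(C[...,1]>-.26)&(C[...,1]<-.09)&(C[...,0]<.53)&(C[...,0]>.38)
    q=C[s]; A=np.c_[q[:,:2],np.ones(len(q))]; print(n,len(q),'plane',np.linalg.lstsq(A,q[:,2],rcond=None)[0],q.mean(0),cv2.minAreaRect(q[:,:2].astype(np.float32)),cv2.fitLine(q[:,:2].astype(np.float32),2,0,.01,.01).ravel())
    e=C[s&(C[...,1]>-.14)];print('foot end z',np.median(e[:,2]), 'near z',np.median(C[s&(C[...,1]<-.2)][:,2]))
```

```text
shift units [ 1.81 -3.48  0.65] tool y heading -94.26 tilt z [ 0. -0. -1.]
{'t': 7.1, 'eef_pos': [0.4773, -0.289, 0.0878], 'ee_rot': [0.9993, -0.0371, 0.0, 0.0002], 'contact_force': [0.2449, 0.2208, -3.6388], 'moment': [-0.0377, -0.0144, 0.0276], 'width': 0.0291, 'grip_force': 79.0154}<stdin>:6: RuntimeWarning: Mean of empty slice.
  ret = um.true_divide(
Traceback (most recent call last):
cv2.error: OpenCV(4.12.0) /io/opencv/modules/imgproc/src/linefit.cpp:50: error: (-215:Assertion failed) count > 0 in function 'fitLine2D_wods'
```

View pics/top2.png

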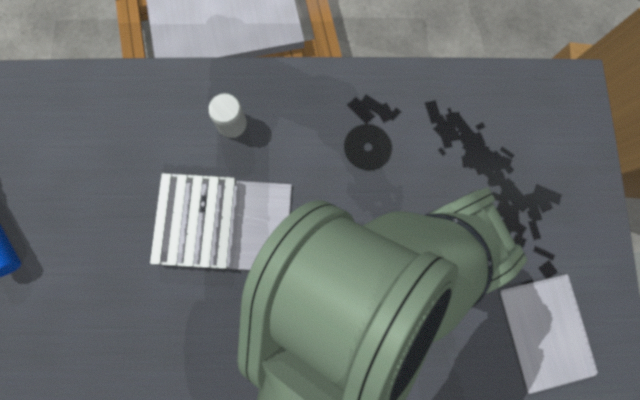

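The arm hides the probe from the top camera, so I'll use the scene camera. The shelf and the washer, at about (203,203), are unchanged.

Run:
```python
from h import *
n='scene'
P,d=look(n,n+'2.png'); C=cloud(n,d);g=P.min(2)
s=(C[...,2]>.03)&(C[...,2]<.1)&(g>90)&(C[...,1]>-.26)&(C[...,1]<-.06)&(C[...,0]<.56)&(C[...,0]>.4)
q=C[s];print(len(q))
if len(q)>20:
    A=np.c_[q[:,:2],np.ones(len(q))]; print('plane',np.linalg.lstsq(A,q[:,2],rcond=None)[0],q.mean(0),cv2.minAreaRect(q[:,:2].astype(np.float32)),cv2.fitLine(q[:,:2].astype(np.float32),2,0,.01,.01).ravel())
    for a in np.arange(-.26,-.06,.02):
        k=s&(C[...,1]>a)&(C[...,1]<a+.02)
        if k.any(): print(round(a,2),k.sum(),np.median(C[k],0).round(4))
```

```text
706
plane [-0.01691273  0.0025219   0.07973974] [ 0.48603582 -0.18433347  0.07105468] ((0.48454514145851135, -0.1816527396440506), (0.15736858546733856, 0.03106335736811161), 86.08987426757812) [ 0.07205657  0.9974005   0.48603582 -0.18433347]
-0.26 97 [ 0.4824 -0.2503  0.071 ]
-0.24 97 [ 0.4833 -0.2303  0.071 ]
-0.22 92 [ 0.4843 -0.2097  0.0709]
-0.2 94 [ 0.4869 -0.1901  0.0712]
-0.18 89 [ 0.488  -0.1704  0.0712]
-0.16 85 [ 0.4882 -0.1501  0.0714]
-0.14 82 [ 0.4904 -0.1299  0.0711]
-0.12 70 [ 0.491  -0.1117  0.0712]
```

View pics/scene2.png

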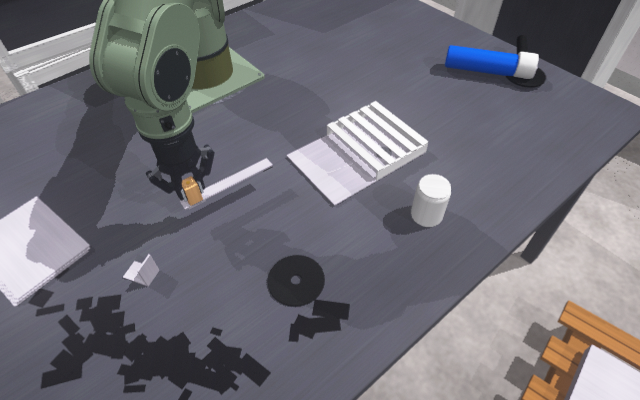

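Emit:
drive_tool(
  plan=[
    [[0.3,-0.5,0,0,0,0,1],[0.4,-0.8,0,0,0,0,1],[0.5,-0.9,0,0,0,0,1],[0.4,-0.8,0,0,0,0,1],[0.21,-0.48,0,0,0,0,1],[0,0,0.3,0,0,0,1],[0,0,0.35,0,0,0,1],[0,0,0.2,0,0,0,1]],
  ],
)

```text
t: 8.2
eef_pos: [0.5794, -0.123, 0.0435]
ee_rot: [0.999, -0.037, -0.001, 0.0]
contact_force: [0.3, -0.0, -2.4]
width: 0.0288
grip_force: 79.3
```

Run:
```python
from h import *
n='scene'
P,d=look(n,n+'3.png'); C=cloud(n,d);g=P.min(2)
s=(C[...,2]>.02)&(C[...,2]<.05)&(g>90)&(C[...,1]>-.1)&(C[...,1]<.075)&(C[...,0]<.62)&(C[...,0]>.55)
for a in np.arange(-.1,.07,.02):
    k=s&(C[...,1]>a)&(C[...,1]<a+.02)
    if k.any(): print(round(a,2),k.sum(),np.median(C[k],0).round(4))
print('max y',C[s][:,1].max(),cv2.minAreaRect(C[s][:,:2].astype(np.float32)))
b=C[(C[...,2]<.02)&(abs(C[...,0]-.50)<.01)&(abs(C[...,1]-.04)<.01)];print('sheet',np.median(b,0))
togo((.5878,-.0123,.0455));st()
```

```text
-0.1 67 [ 0.5857 -0.0893  0.0265]
-0.08 84 [ 0.584  -0.0705  0.0267]
-0.06 82 [ 0.5866 -0.051   0.0272]
-0.04 81 [ 0.5866 -0.0303  0.0274]
-0.02 78 [ 0.5898 -0.0097  0.027 ]
0.0 78 [0.5896 0.0109 0.0271]
0.02 72 [0.5921 0.0304 0.0267]
0.04 76 [0.5936 0.0503 0.0268]
0.06 10 [0.5956 0.0609 0.026 ]
max y 0.06396299190028282 ((0.5868195295333862, -0.017964385449886322), (0.16253028810024261, 0.030219310894608498), 86.2481918334961)
sheet [0.4995254  0.03978806 0.0072394 ]
shift units [ 0.01 -2.22 -0.06] tool y heading -94.26 tilt z [-0.002  0.    -1.   ]
{'t': 8.25, 'eef_pos': [0.5792, -0.1228, 0.0427], 'ee_rot': [0.9993, -0.0372, -0.0011, -0.0001], 'contact_force': [-1.2088, -0.1235, -4.4521], 'moment': [-0.0214, 0.0998, -0.0017], 'width': 0.0294, 'grip_force': 79.2779}
```

Emit:
drive_tool(
  plan=[
    [[0,-0.2,0,0,0,0,1],[0,-0.4,0,0,0,0,1],[0,-0.5,0,0,0,0,1],[0,-0.5,0,0,0,0,1],[0,-0.4,0,0,0,0,1],[0,-0.22,0,0,0,0,1],[0,0,0,0,0,0,1],[0,0,0,0,0,0,1]],
  ],
)

```text
t: 9.25
eef_pos: [0.5883, -0.0124, 0.0449]
ee_rot: [0.999, -0.037, 0.0, 0.0]
contact_force: [-0.6, -1.0, -1.4]
width: 0.029
grip_force: 79.3
```

Run:
```python
from h import *
st();f=[]
P,d=look('scene','scene4.png')
for i in range(4): vision.read_camera('top'); s=robot.get_obs(); f.append(np.r_[s['contact_force'],s['moment'],s['eef_pos'][2]])
print(np.round(f,3))
P2,_=look('top')
a=cv2.resize(P[90:220,240:440],None,fx=3,fy=3,interpolation=3);b=cv2.resize(P2[165:280,140:240],(200*1,230),interpolation=3)
a[:230,-200:]=b;cv2.imwrite('pics/c4.png',a[:,:,::-1])
```

```text
{'t': 9.25, 'eef_pos': [0.5883, -0.0124, 0.0449], 'ee_rot': [0.9993, -0.0372, 0.0001, 0.0004], 'contact_force': [-0.5541, -0.977, -1.3987], 'moment': [-0.0953, -0.0228, 0.0052], 'width': 0.029, 'grip_force': 79.2906}
[[ 0.347 -0.132 -2.155  0.    -0.007  0.004  0.045]
 [-0.221 -0.377 -1.957 -0.061  0.049 -0.013  0.045]
 [ 0.568  0.586 -1.969 -0.084 -0.013  0.007  0.045]
 [-0.594 -0.181 -2.056 -0.049 -0.05   0.017  0.045]]
```

View pics/c4.png

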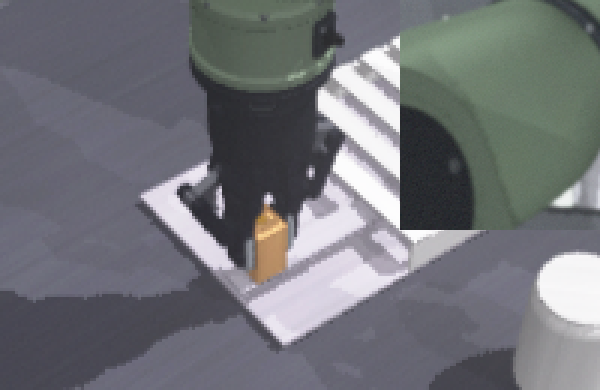

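Emit:
drive_tool(
  plan=[
    [[0,0,0.03,0,0,0,1],[0,0,0.03,0,0,0,1],[0,0,0.02,0,0,0,1],[0,0,0,0,0,0,1],[0,0,0,0,0,0,1]],
  ],
)

```text
t: 10.18
eef_pos: [0.5884, -0.0114, 0.0408]
ee_rot: [0.999, -0.037, -0.0, 0.0]
contact_force: [0.4, 0.9, -2.5]
width: 0.029
grip_force: 79.3
```

Emit:
drive_tool(
  plan=[
    [[0,0,0.01,0,0,0,1],[0,0,0.01,0,0,0,1],[0,0,0,0,0,0,1]],
  ],
)

```text
t: 10.55
eef_pos: [0.5884, -0.0115, 0.0398]
ee_rot: [0.999, -0.037, -0.0, 0.0]
contact_force: [-0.4, -0.1, -1.6]
width: 0.029
grip_force: 79.3
```

```bash
cat >> h.py <<'E'
def feel(k=3):
    f=[]
    for i in range(k): vision.read_camera('scene'); s=robot.get_obs(); f.append(np.r_[s['contact_force'],s['moment'],s['eef_pos']])
    print(s['t'],np.round(np.mean(f,0),4))
E
python3 -c "
from h import *
feel()"
```

```text
10.7 [-0.3535 -0.197  -1.9142 -0.0668  0.0194 -0.0408  0.5884 -0.0114  0.0398]
```

Emit:
drive_tool(
  plan=[
    [[0,0,0.01,0,0,0,1],[0,0,0.01,0,0,0,1],[0,0,0,0,0,0,1]],
  ],
)

```text
t: 11.08
eef_pos: [0.5884, -0.0114, 0.0388]
ee_rot: [0.999, -0.037, -0.0, 0.0]
contact_force: [-0.5, 1.0, -1.8]
width: 0.0287
grip_force: 79.3
```

Emit:
drive_tool(
  plan=[
    [[0,0,0.01,0,0,0,1],[0,0,0,0,0,0,1],[0,0,0,0,0,0,1]],
  ],
)

```text
t: 11.45
eef_pos: [0.5884, -0.0114, 0.0383]
ee_rot: [0.999, -0.037, -0.0, 0.0]
contact_force: [0.0, -0.4, -2.2]
width: 0.0294
grip_force: 79.3
```

```bash
python3 -c "
from h import *
feel()"
```

```text
11.6 [-0.253   0.2574 -2.3425 -0.0547  0.0109 -0.0358  0.5884 -0.0114  0.0383]
```

Emit:
drive_tool(
  plan=[
    [[0,0,0.01,0,0,0,1],[0,0,0,0,0,0,1],[0,0,0,0,0,0,1]],
  ],
)

```text
t: 11.98
eef_pos: [0.5884, -0.0114, 0.0378]
ee_rot: [0.999, -0.037, -0.0, 0.0]
contact_force: [0.5, 0.4, -2.3]
width: 0.0289
grip_force: 79.3
```

Emit:
drive_tool(
  plan=[
    [[0,0,0.01,0,0,0,1],[0,0,0,0,0,0,1],[0,0,0,0,0,0,1]],
  ],
)

```text
t: 12.35
eef_pos: [0.5884, -0.0114, 0.0373]
ee_rot: [0.999, -0.037, -0.0, 0.0]
contact_force: [-0.5, -0.7, -2.4]
width: 0.0296
grip_force: 79.3
```

```bash
python3 -c "
from h import *
feel()"
```

```text
12.5 [-0.1398 -0.1171 -1.8789 -0.0711 -0.0031 -0.0019  0.5884 -0.0115  0.0373]
```

Emit:
drive_tool(
  plan=[
    [[0,0,0.01,0,0,0,1],[0,0,0,0,0,0,1],[0,0,0,0,0,0,1]],
  ],
)

```text
t: 12.88
eef_pos: [0.5884, -0.0114, 0.0368]
ee_rot: [0.999, -0.037, -0.0, 0.0]
contact_force: [-0.3, -0.3, -1.8]
width: 0.029
grip_force: 79.3
```

Emit:
drive_tool(
  plan=[
    [[0,0,0.01,0,0,0,1],[0,0,0,0,0,0,1],[0,0,0,0,0,0,1]],
  ],
)

```text
t: 13.25
eef_pos: [0.5884, -0.0114, 0.0363]
ee_rot: [0.999, -0.037, -0.0, 0.0]
contact_force: [-0.9, 0.9, -1.4]
width: 0.0289
grip_force: 79.3
```

```bash
python3 -c "
from h import *
feel()"
```

```text
13.4 [-0.3727  0.1489 -2.5708 -0.0549 -0.0091  0.0215  0.5884 -0.0114  0.0363]
```

Emit:
drive_tool(
  plan=[
    [[0,0,0.01,0,0,0,1],[0,0,0,0,0,0,1],[0,0,0,0,0,0,1]],
  ],
)

```text
t: 13.78
eef_pos: [0.5884, -0.0115, 0.0359]
ee_rot: [0.999, -0.037, 0.0, 0.0]
contact_force: [0.1, -1.4, -0.0]
width: 0.0289
grip_force: 79.6
```

Emit:
drive_tool(
  plan=[
    [[0,0,0.01,0,0,0,1],[0,0,0,0,0,0,1],[0,0,0,0,0,0,1]],
  ],
)

```text
t: 14.15
eef_pos: [0.5885, -0.0115, 0.0354]
ee_rot: [0.999, -0.037, 0.0, 0.0]
contact_force: [-0.3, -3.0, 4.7]
width: 0.0289
grip_force: 80.1
```

```bash
python3 -c "
from h import *
feel()"
```

```text
14.3 [-5.2830e-01 -1.4861e+00  4.2589e+00  6.4860e-01 -1.4000e-03  5.6600e-02
  5.8840e-01 -1.1500e-02  3.5400e-02]
```

Emit:
drive_tool(
  plan=[
    [[0,0,-0.004,0,0,0,1],[0,0.02,0,0,0,0,1],[0,0.06,0,0,0,0,1],[0,0.1,0,0,0,0,1],[0,0.1,0,0,0,0,1]],
  ],
)

```text
t: 14.92
eef_pos: [0.5873, -0.0258, 0.0355]
ee_rot: [0.999, -0.037, -0.0, 0.0]
contact_force: [0.6, 1.1, 2.6]
width: 0.029
grip_force: 79.9
```

```bash
python3 -c "
from h import *
feel()"
```

```text
15.075 [-0.9434 -1.1434  4.0958  0.7626  0.0064  0.0386  0.5873 -0.0264  0.0356]
```

Emit:
drive_tool(
  plan=[
    [[0,0,-0.003,0,0,0,1],[0,0.08,0,0,0,0,1],[0,0.12,0,0,0,0,1],[0,0.12,0,0,0,0,1],[0,0.12,0,0,0,0,1],[0,0.12,0,0,0,0,1]],
  ],
)

```text
t: 15.82
eef_pos: [0.5852, -0.0538, 0.0356]
ee_rot: [0.999, -0.037, -0.0, 0.0]
contact_force: [0.3, 1.3, 1.3]
width: 0.0294
grip_force: 79.8
```

```bash
python3 -c "
from h import *
feel()
P,d=look('scene','s5.png');P2,_=look('top')
a=cv2.resize(P[90:220,240:440],None,fx=3,fy=3,interpolation=3);a[:230,-200:]=cv2.resize(P2[165:280,140:240],(200,230));cv2.imwrite('pics/c5.png',a[:,:,::-1])"
```

```text
15.975 [ 0.2093 -1.008   2.2323  0.4996 -0.0071  0.028   0.5852 -0.0544  0.0357]
```

View pics/c5.png

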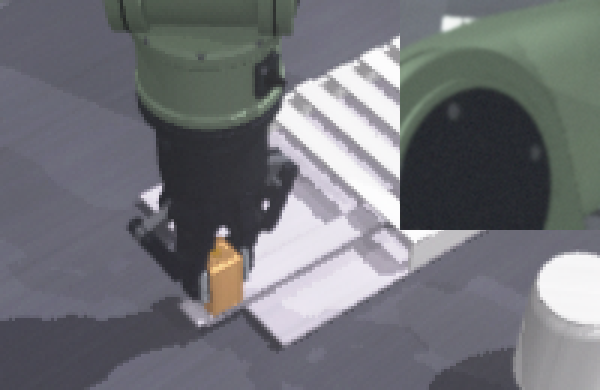

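The probe is pressing with about 4 N and drawing smoothly, with the foot still under the shelf. I'll keep drawing.

Emit:
drive_tool(
  plan=[
    [[0,0.08,0,0,0,0,1],[0,0.14,0,0,0,0,1],[0,0.14,0,0,0,0,1],[0,0.14,0,0,0,0,1],[0,0.1,0,0,0,0,1]],
  ],
)

```text
t: 16.7
eef_pos: [0.583, -0.0839, 0.0357]
ee_rot: [0.999, -0.037, -0.0, 0.0]
contact_force: [-0.2, 1.3, 1.5]
width: 0.0294
grip_force: 79.8
```

```bash
python3 -c "
from h import *
feel()"
```

```text
16.85 [-0.4465 -1.0753  1.4769  0.3952 -0.0022  0.0189  0.583  -0.0841  0.0357]
```

Emit:
drive_tool(
  plan=[
    [[0,0.06,0.002,0,0,0,1],[0,0.14,0,0,0,0,1],[0,0.14,0,0,0,0,1],[0,0.14,0,0,0,0,1],[0,0.12,0,0,0,0,1]],
  ],
)

```text
t: 17.48
eef_pos: [0.5808, -0.1138, 0.0356]
ee_rot: [0.999, -0.037, -0.0, 0.0]
contact_force: [-0.5, 1.6, 2.1]
width: 0.029
grip_force: 79.8
```

```bash
python3 -c "
from h import *
feel()
P,d=look('scene','s6.png')
a=cv2.resize(P[90:220,240:440],None,fx=3,fy=3,interpolation=3);cv2.imwrite('pics/c6.png',a[:,:,::-1])"
```

```text
17.625 [-0.2316 -0.9868  3.61    0.6122 -0.0162  0.0221  0.5808 -0.1143  0.0356]
```

View pics/c6.png

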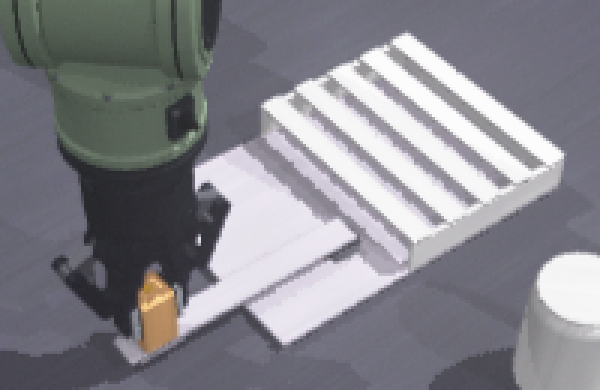

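The strip's tip is just out at about (350,240), with the dark washer under the foot. I'll draw about 40 mm more.

Emit:
drive_tool(
  plan=[
    [[0,0.08,-0.001,0,0,0,1],[0,0.14,0,0,0,0,1],[0,0.14,0,0,0,0,1],[0,0.14,0,0,0,0,1],[0,0.14,0,0,0,0,1],[0,0.1,0,0,0,0,1],[0,0.04,0,0,0,0,1]],
  ],
)

```text
t: 18.55
eef_pos: [0.578, -0.1524, 0.0356]
ee_rot: [0.999, -0.037, -0.0, 0.0]
contact_force: [0.5, 0.9, 1.3]
width: 0.0291
grip_force: 79.8
```

```bash
python3 -c "
from h import *
feel()"
```

```text
18.7 [-3.7720e-01 -1.5587e+00  2.8285e+00  4.5170e-01 -5.2000e-03 -3.0000e-04
  5.7800e-01 -1.5240e-01  3.5700e-02]
```

Emit:
drive_tool(
  plan=[
    [[0,0,-0.03,0,0,0,1],[0,0,-0.1,0,0,0,1],[0,0,-0.3,0,0,0,1],[0,0,-0.4,0,0,0,1],[0,0,-0.3,0,0,0,1],[0,0,0,0,0,0,1]],
  ],
)

```text
t: 19.45
eef_pos: [0.5786, -0.1521, 0.0935]
ee_rot: [0.999, -0.037, 0.001, 0.0]
contact_force: [0.1, -0.3, -2.3]
width: 0.0291
grip_force: 79.2
```

```bash
python3 -c "
from h import *
feel(1)
togo((.46,-.285,.09))
P,d=look('scene','s7.png');P2,_=look('top')
a=cv2.resize(P[90:220,240:440],None,fx=3,fy=3,interpolation=3);a[:230,-200:]=cv2.resize(P2[165:280,210:310],(200,230));cv2.imwrite('pics/c7.png',a[:,:,::-1])"
```

```text
19.5 [-0.052   0.5591 -2.7853 -0.0476  0.0275 -0.0563  0.5782 -0.1519  0.0925]
shift units [-2.16  2.83  0.05] tool y heading -94.19 tilt z [ 0.001 -0.    -1.   ]
```

View pics/c7.png

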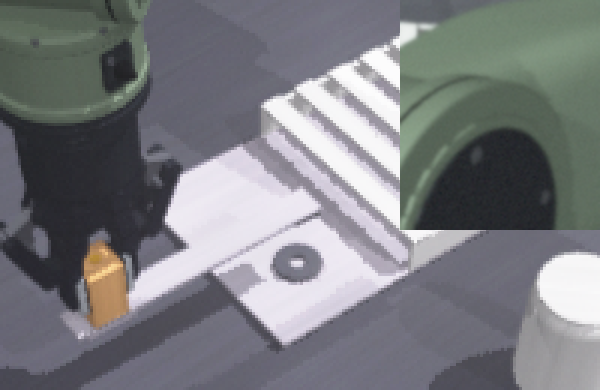

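The washer lies flat on the front sheet at crop pixel (297,263), clear of the slats. Next I'll lay the probe down on the bare bench.

Emit:
drive_tool(
  plan=[
    [[-0.36,0.47,0,0,0,0,1],[-0.36,0.47,0,0,0,0,1],[-0.36,0.47,0,0,0,0,1],[-0.36,0.47,0,0,0,0,1],[-0.36,0.47,0,0,0,0,1],[-0.36,0.48,0,0,0,0,1],[0,0,0,0,0,0,1],[0,0,0.3,0,0,0,1]],
  ],
)

```text
t: 20.6
eef_pos: [0.4606, -0.2849, 0.0768]
ee_rot: [0.999, -0.036, 0.0, 0.0]
contact_force: [0.1, -0.9, -2.7]
width: 0.029
grip_force: 79.7
```

Emit:
drive_tool(
  plan=[
    [[0,0,0.4,0,0,0,1],[0,0,0.3,0,0,0,1],[0,0,0.15,0,0,0,1],[0,0,0.08,0,0,0,1],[0,0,0.04,0,0,0,1],[0,0,0.02,0,0,0,1],[0,0,0,0,0,0,1]],
  ],
)

```text
t: 21.48
eef_pos: [0.4601, -0.2853, 0.0278]
ee_rot: [0.999, -0.037, 0.0, 0.0]
contact_force: [-0.2, 0.2, -1.6]
width: 0.0293
grip_force: 79.6
```

```bash
python3 -c "
from h import *
feel()"
```

```text
21.625 [ 1.470e-02 -3.299e-01 -1.897e+00 -6.370e-02 -2.200e-03  1.400e-03
  4.600e-01 -2.853e-01  2.780e-02]
```

Emit:
drive_tool(
  plan=[
    [[0,0,0.02,0,0,0,1],[0,0,0.02,0,0,0,1],[0,0,0,0,0,0,1]],
  ],
)

```text
t: 22.0
eef_pos: [0.4599, -0.2853, 0.0256]
ee_rot: [0.999, -0.037, -0.0, 0.0]
contact_force: [-0.2, 0.4, -1.8]
width: 0.0293
grip_force: 79.6
```

Emit:
drive_tool(
  plan=[
    [[0,0,0.01,0,0,0,1],[0,0,0,0,0,0,1],[0,0,0,0,0,0,1]],
  ],
)

```text
t: 22.38
eef_pos: [0.46, -0.2853, 0.0252]
ee_rot: [0.999, -0.037, -0.0, 0.0]
contact_force: [-0.0, 0.6, -2.5]
width: 0.0293
grip_force: 79.6
```

Emit:
drive_tool(
  plan=[
    [[0,0,0.01,0,0,0,1],[0,0,0,0,0,0,1],[0,0,0,0,0,0,1]],
  ],
)

```text
t: 22.75
eef_pos: [0.4599, -0.2853, 0.0246]
ee_rot: [0.999, -0.037, -0.0, 0.0]
contact_force: [0.5, -0.8, -2.4]
width: 0.029
grip_force: 79.6
```

```bash
python3 -c "
from h import *
feel()"
```

```text
22.9 [-0.2805 -0.1076 -2.4293 -0.0846  0.0072 -0.0176  0.46   -0.2853  0.0246]
```

Emit:
drive_tool(
  plan=[
    [[0,0,0.01,0,0,0,1],[0,0,0,0,0,0,1],[0,0,0,0,0,0,1]],
  ],
)

```text
t: 23.28
eef_pos: [0.46, -0.2853, 0.0241]
ee_rot: [0.999, -0.037, -0.0, 0.0]
contact_force: [-0.5, -0.7, -1.9]
width: 0.0292
grip_force: 79.6
```

Emit:
drive_tool(
  plan=[
    [[0,0,0.01,0,0,0,1],[0,0,0,0,0,0,1],[0,0,0,0,0,0,1]],
  ],
)

```text
t: 23.65
eef_pos: [0.4599, -0.2853, 0.0236]
ee_rot: [0.999, -0.037, -0.0, 0.0]
contact_force: [0.1, 0.1, -1.3]
width: 0.0292
grip_force: 79.6
```

Emit:
drive_tool(
  plan=[
    [[0,0,0.01,0,0,0,1],[0,0,0,0,0,0,1],[0,0,0,0,0,0,1]],
  ],
)

```text
t: 24.02
eef_pos: [0.4599, -0.2853, 0.0231]
ee_rot: [0.999, -0.037, -0.0, 0.0]
contact_force: [-0.0, 0.6, -2.3]
width: 0.0287
grip_force: 79.6
```

```bash
python3 -c "
from h import *
feel()"
```

```text
24.175 [ 0.2897 -0.1265 -2.2097 -0.0806  0.0233  0.0204  0.4599 -0.2852  0.0231]
```

Emit:
drive_tool(
  plan=[
    [[0,0,0.01,0,0,0,1],[0,0,0,0,0,0,1],[0,0,0,0,0,0,1]],
  ],
)

```text
t: 24.55
eef_pos: [0.46, -0.2853, 0.023]
ee_rot: [0.999, -0.037, 0.0, 0.0]
contact_force: [-1.9, 1.4, 6.5]
width: 0.0293
grip_force: 80.9
```

Emit:
drive_tool(
  plan=[
    [[0,0,0.01,0,0,0,1],[0,0,0,0,0,0,1],[0,0,0,0,0,0,1]],
  ],
)

```text
t: 24.92
eef_pos: [0.46, -0.2853, 0.0229]
ee_rot: [0.999, -0.037, 0.0, 0.0]
contact_force: [-2.6, 3.3, 17.6]
width: 0.0293
grip_force: 82.4
```

```bash
python3 -c "
from h import *
feel()"
```

```text
25.075 [-3.84060e+00  3.29240e+00  1.83034e+01  7.10200e-01  8.08100e-01
  1.37000e-02  4.60000e-01 -2.85300e-01  2.29000e-02]
```

Emit:
drive_tool(
  plan=[
    [[0,0,-0.01,0,0,0,1],[0,0,0,0,0,0,0.2],[0,0,0,0,0,0,-0.5],[0,0,0,0,0,0,-1],[0,0,0,0,0,0,-1],[0,0,0,0,0,0,-1],[0,0,0,0,0,0,-1]],
  ],
  grip_force=20,
)

```text
t: 25.95
eef_pos: [0.4599, -0.2853, 0.0226]
ee_rot: [0.999, -0.037, -0.0, 0.0]
contact_force: [-0.2, -0.0, -1.0]
width: 0.0853
grip_force: 0.0
```

Emit:
drive_tool(
  plan=[
    [[0,0,-0.2,0,0,0,-1],[0,0,-0.5,0,0,0,-1],[0,0,-0.9,0,0,0,-1],[0,0,-0.9,0,0,0,-1],[0,0,-0.9,0,0,0,-1],[-0.3,0.6,-0.3,0,0,0,-1],[-0.3,0.6,0,0,0,0,-1],[0,0,0,0,0,0,-1]],
  ],
)

```text
t: 26.95
eef_pos: [0.4241, -0.3447, 0.2086]
ee_rot: [0.999, -0.038, 0.0, 0.001]
contact_force: [0.8, 0.0, -0.6]
width: 0.0854
grip_force: 0.0
```

```bash
python3 -c "
from h import *
st()
P,d=look('scene','s8.png');C=cloud('scene',d);g=P.min(2)
s=(C[...,2]>.004)&(C[...,2]<.03)&(g>90)&(C[...,1]>-.25)&(C[...,1]<-.06)&(C[...,0]<.53)&(C[...,0]>.4)
print('strip',s.sum(),np.median(C[s],0),C[s][:,1].max(),C[s&(C[...,1]>-.12)][:,2].mean(),C[s&(C[...,1]<-.2)][:,2].mean())
w=(P.max(2)<110)&(abs(C[...,0]-.59)<.05)&(abs(C[...,1]-.022)<.05);q=C[w];print('washer',len(q),q.mean(0),cv2.minAreaRect(q[:,:2].astype(np.float32)),q[:,2].std())
"
```

```text
{'t': 26.95, 'eef_pos': [0.4241, -0.3447, 0.2086], 'ee_rot': [0.9993, -0.0385, 0.0001, 0.0007], 'contact_force': [0.8392, 0.0301, -0.558], 'moment': [0.0058, 0.0432, -0.0444], 'width': 0.0854, 'grip_force': 0.0}
strip 562 [ 0.46848679 -0.17744143  0.00650292] -0.09856074085135741 0.006591164401093712 0.0066656308850156915
washer 17 [0.59241531 0.01516658 0.0108343 ] ((0.5938230752944946, 0.015007445588707924), (0.025024060159921646, 0.02547380141913891), 73.45503997802734) 0.0013736683426428568
```

View pics/s8.png

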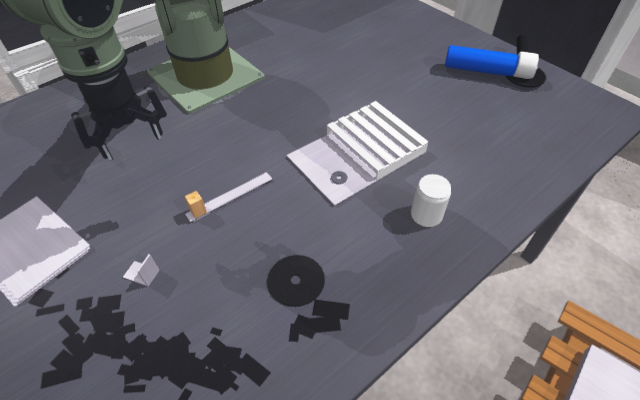

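The probe lies flat on the bare bench from (195,205) to (270,178). The washer lies flat at (339,178) on the front sheet, about 75 mm out from the slats. The tin, disc and bracket are undisturbed.

```bash
python3 -c "
from h import *
print(job.finish_job())"
```

```text
the job is handed in; nothing more can be done
None
```

The job is handed in at about 27 s of the 61 s: I drew the washer out with roughly 3–6 N, it lies flat on the front sheet about 75 mm clear of the slats, the probe lies flat on the bare bench, and no bystander moved in the last picture.

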